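# Set the slab roller's two thickness levers

### The arm

A 7-joint arm with a two-finger parallel gripper is mounted at the origin on the work surface. World frame = base frame: x ahead of the robot, y to its left, z up, the work surface at z = 0. Lengths are in mm, angles in rad, forces in N, time in s.
With the tool pointing down it reaches from about 375 to 925 mm from the base axis. Payload 3.1 kg.
Tool frame: the origin (TCP) lies at the very end of the fingers, on their centre line; the grasp point (between the pads) lies 19 mm behind it; z points along the fingers, x is the direction in which the jaws open and shut, and the axes are right-handed (so a half turn about z gives the same grasp; the last joint's range is limited). The gripper opens to 85 mm and grips with 20 to 120 N. Pads are 22 mm wide; open, the fingers measure 114 mm over their backs; the gripper's body (76 mm by 85 mm) begins 54 mm behind the grasp point. The pads swing forward as they close: fully open they stand 13 mm farther back than shut.
Start: joints at [1.055, 0.383, 0.044, 1.598, -0.018, 1.161, -0.05], TCP at [263.757, -594.084, 231.269] pointing down, gripper open.
Joint ranges: [-2.61, 2.61], [-0.41, 2.15], [-1.48, 1.57], [0, 2.5], [-1.57, 4.71], [0.05, 1.97], [-2.85, 2.85]. Speed limits (rad/s): [2.79, 2.79, 3.14, 3.14, 3.14, 3.14, 3.14].

### API

Orientations are given as a rotation vector (axis times angle).
In Python, from cell import monitor, cams, ticket gives the robot as it stands. The module is installed in compiled form; this text tells all that it offers.
- The arm moves only by the shell command python3 -m creep 'ROWS'. ROWS is JSON, a list of rows, each an object of numbers: "fingers": the opening, from -1 (shut) to 1 (fully open); "tx", "ty", "tz": the shift along the tool's x, y, z in cm; "roll": the turn about the tool's z in degrees. A call has 1 to 8 rows; each row is the pose to reach, as a shift and turn from the pose commanded when the call began, along the tool's axes at that moment; what a row does not reach only later rows make up. A row lasts 1/10 s, in which the tool goes at most 50 mm and 8.59 degrees, less where a joint would pass 70% of its speed; a pose out of reach is approached as far as the arm can. A call with a gripper value outside its range is refused whole. The fingers move at their own pace and stop on an object; the grip force is fixed at half the most. Time passes only in rows, so rows that repeat a pose let the fingers close. It gives the time, the measured TCP pose, the force and the opening at its end, in the units of the state.
- monitor.observe(): the state, without advancing time (a new reading comes with each control period).
- cams.camera(name): name is "scene" or "top"; returns a dict with "pixels" (400x640x3 uint8, red, green, blue), "z_map" (400x640 float32, mm along the optical axis (not along the pixel's ray), 0 where there is no reading), "fx", "fy", "cx", "cy" (pixels), "k1" (the pictures are not rectified: a ray, as slopes to the right and down, at radius r is drawn at 1 + k1 r^2 times it, then the intrinsics apply), "xyz" and "attitude" of the camera in the world. Camera axes: x right, y up, looking along -z (the intrinsics and any distortion apply to the point x, -y, -z); pixel columns grow to the right and rows downward; lengths in mm; the calibration is good to about 2 mm. A picture is of the moment at which its call begins.
- ticket.finish_job(): hands the job in, once; it reports no verdict.
The state is a dict: "clock": time; "joint_positions": joint angles; "joint_velocities": joint speeds; "tau": joint torques, N m; "tcp_pos": TCP position; "tool_rot": TCP orientation; "ft_force": force on the tool from outside, world axes, zero at the start; "wrist_torque": the same for the moment, N m; "opening": finger opening in mm.
Only numpy, scipy, OpenCV 4.12 (cv2) and the standard library are available. Lean on these libraries where they do the work, as an engineer would, in place of code of your own. Each camera call takes 0.05 s, during which the arm holds its last target.

### The job

The slab roller's two thickness levers stand unequal: set them for the next slab by pushing each one, left and right, round with a finger until its red-tipped pointer points at the middle of the blue dot on its scale. Only push the levers, never grip them between the fingers, and leave the brush pot, bottle, bowl and wooden strip where they are.

Things in the scene. Friction and masses are not known exactly. Their poses are not given: they have to be found in the camera images.
- slab_roller: Table-top clay slab roller, fixed: a grey bed 540 x 370 mm (top 114 mm up) runs between two steel rollers held by two green side cheeks. Origin: centre of its underside, on the table. x: along the bed, away from the robot; y: along the rollers, to the left; z up. Cheek tops (118 x 50 mm) are 210 mm up, centred at y = +225 and -225 mm. Its crank, right, is parked low at the far side.
- left_lever (a joint): Angle (rad) of the left thickness lever about its vertical axis. 0: arm along the slab roller's -x (towards the robot); grows counterclockwise seen from above; end stops -1.05, +1.05. +1 rad lifts the stop above the upper roller's bearing on that side 4 mm. Friction about 0.15 N m: it stays where it is left. Dot centres: blue +0.15, yellow -0.60, red +0.80.
- left_bar (a point): Middle of the left lever's round steel bar (12 mm thick), 60 mm from the lever's axis, 28 mm above the cheek top; z up, own -x points out along the bar. The bar runs from a hub (42 mm wide, 36 high) to a 26 mm black ball 94 mm from the axis. A flat pointer 12 mm wide lies under it, 5 to 8 mm above the cheek top. Beside the bar, 30 to 115 mm out, space is open down to the cheek top.
- left_pivot (a point): Point on the left lever's axis, level with the cheek top (machine x = 0, y = +225 mm, 210 mm up).
- left_pointer (a point): Red tip of the left lever's pointer, 126 mm from its axis, 6 mm above the white scale.
- left_blue_dot (a point): Centre of the blue paint dot (18 mm across) on the left lever's white curved scale, 147 mm from the lever's axis. The scale is a level band 125 to 159 mm from the axis, its top level with the cheek top, with black ticks every 0.1 rad and a 14 mm high steel stop pin near each end (at -1.17 and +1.17 rad, 127 mm out).
- right_lever (a joint): Angle (rad) of the right thickness lever about its vertical axis. 0: arm along the slab roller's -x (towards the robot); grows counterclockwise seen from above; end stops -1.05, +1.05. +1 rad lifts the stop above the upper roller's bearing on that side 4 mm. Friction about 0.15 N m: it stays where it is left. Dot centres: blue +0.15, yellow -0.60, red +0.80.
- right_bar (a point): Middle of the right lever's round steel bar (12 mm thick), 60 mm from the lever's axis, 28 mm above the cheek top; z up, own -x points out along the bar. The bar runs from a hub (42 mm wide, 36 high) to a 26 mm black ball 94 mm from the axis. A flat pointer 12 mm wide lies under it, 5 to 8 mm above the cheek top. Beside the bar, 30 to 115 mm out, space is open down to the cheek top.
- right_pivot (a point): Point on the right lever's axis, level with the cheek top (machine x = 0, y = -225 mm, 210 mm up).
- right_pointer (a point): Red tip of the right lever's pointer, 126 mm from its axis, 6 mm above the white scale.
- right_blue_dot (a point): Centre of the blue paint dot (18 mm across) on the right lever's white curved scale, 147 mm from the lever's axis. The scale is a level band 125 to 159 mm from the axis, its top level with the cheek top, with black ticks every 0.1 rad and a 14 mm high steel stop pin near each end (at -1.17 and +1.17 rad, 127 mm out).
- brush_pot: White pot (80 mm wide, 100 mm high) of brushes reaching 235 mm; loose, stands on the table beside a cheek. Origin: centre of its underside.
- glaze_bottle: White bottle with a red cap, 64 mm wide, 170 mm high; loose, on the table beside the other cheek. Origin: centre of its underside.
- bisque_bowl: Pale pink bowl, 150 mm across, 70 mm high; loose, on the table left of the bed's near half. Origin: centre of its underside.
- guide_strip: Loose wooden strip 250 x 30 x 8 mm lying across the near half of the bed. Origin: centre of its underside; its length is along y.

How it is judged (in metres and radians):
At the end, for the whole second after the job is handed in: Both levers at rest within 0.07 rad (4 degrees, 9 mm at the pointer's tip) of the middle of their blue dots, and the brush pot, bottle, bowl and strip within 20 mm of where they stood (value of joint left_lever between 0.08 and 0.22 rad and velocity of joint left_lever between -0.03 and 0.03 rad/s and value of joint right_lever between 0.08 and 0.22 rad and velocity of joint right_lever between -0.03 and 0.03 rad/s and distance of each of brush_pot, glaze_bottle, bisque_bowl, guide_strip from where it was at the start of the episode below 0.02 m); the robot touches nothing.
It fails at once if the left lever is gripped between the fingers instead of pushed (contact force between the fingers and anything else above 0.5 N and y of the grasp point in the frame of left_bar between -0.008 and 0.008 m and x of the grasp point in the frame of left_bar between -0.07 and 0.04 m and z of the grasp point in the frame of left_bar below 0.014 m).
It fails at once if the right lever is gripped between the fingers instead of pushed (contact force between the fingers and anything else above 0.5 N and y of the grasp point in the frame of right_bar between -0.008 and 0.008 m and x of the grasp point in the frame of right_bar between -0.07 and 0.04 m and z of the grasp point in the frame of right_bar below 0.014 m).
It fails at once if the brush pot, bottle, bowl or strip is pushed, lifted or carried more than 20 mm (distance of any of brush_pot, glaze_bottle, bisque_bowl, guide_strip from where it was at the start of the episode above 0.02 m).
It fails at once if the brush pot, bottle or bowl is tipped (angle between any of brush_pot, glaze_bottle, bisque_bowl's own z axis and vertical above 0.35 rad).
It fails at once if the arm or the gripper's body, not a finger, pushes on the slab roller or its levers (contact force between the arm and slab_roller above 2 N).
It also fails if it takes over 54 s, if anything falls off the work surface, if the arm or the gripper's body presses on something with over 40 N, if the wrist force passes 120 N, or if a joint passes its speed limit or range.

## Working session

There is one attempt and no reset: what is moved stays moved. The work goes in short steps, Python scripts to look and compute and a shell command to move; the robot and the scene stay as the last step left them, time stands still between calls to the robot, and variables do not carry over. Pictures are saved under pics/ and viewed, and the job is handed in when it is done.

```bash
mkdir -p pics; ls
python3 - <<'E'
from cell import monitor,cams
import cv2,numpy as np
s=monitor.observe()
for k,v in s.items(): print(k,np.round(v,3))
for n in("scene","top"):
    c=cams.camera(n)
    print(n,{k:np.round(v,4).tolist() for k,v in c.items() if k not in("pixels","z_map")})
    cv2.imwrite(f"pics/{n}0.png",c["pixels"][:,:,::-1])
    np.savez(f"{n}0.npz",**c)
E
```

```text
pics
clock 0.0
joint_positions [ 1.055  0.384  0.044  1.6   -0.018  1.161 -0.05 ]
joint_velocities [ 0.     0.001 -0.001 -0.001  0.    -0.    -0.001]
tau [-0.0000e+00 -4.3345e+01  1.0240e+00 -2.4951e+01  1.1000e-02  1.1000e-02
 -0.0000e+00]
tcp_pos [ 263.334 -593.226  229.876]
tool_rot [-2.633  1.712  0.004]
ft_force [-0.247 -0.259 -0.449]
wrist_torque [ 0.059 -0.006  0.018]
opening 85.611
scene {'fx': 394.6211, 'fy': 394.6211, 'cx': 328.6316, 'cy': 198.0201, 'k1': -0.0308, 'xyz': [1280.0699, -34.9805, 950.1805], 'attitude': [0.6325, 0.5835, 1.4524]}
top {'fx': 371.2203, 'fy': 371.2203, 'cx': 319.0256, 'cy': 200.0711, 'k1': 0.0132, 'xyz': [300.0198, 22.2837, 1289.9506], 'attitude': [0.1442, -0.1575, -1.5365]}
```

View pics/scene0.png

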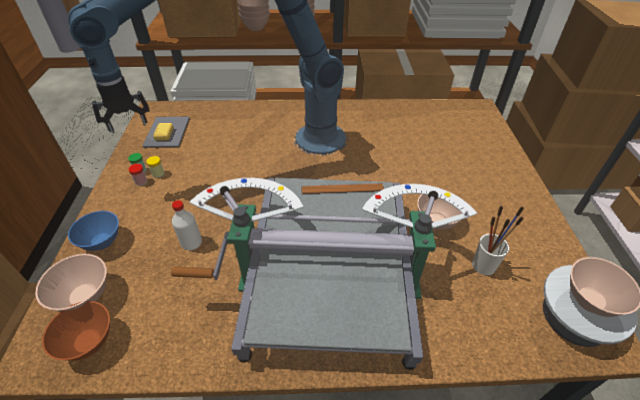

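View pics/top0.png

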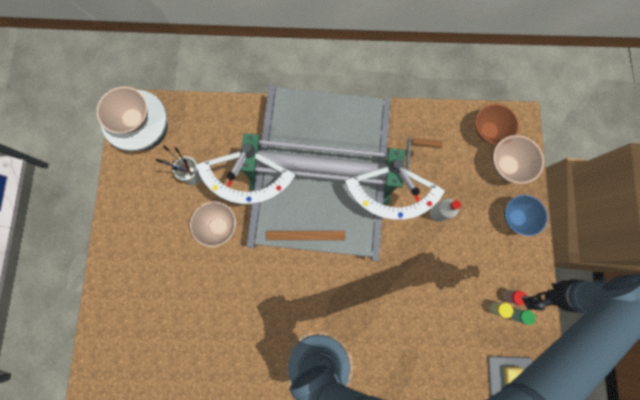

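The scene shows the roller ahead of the base, with the left lever at about (240,165) in the top view and the right one at about (405,180). Each has a white scale. I'll zoom in and compute positions next.

```bash
cat > h.py <<'E'
import numpy as np,cv2
from scipy.spatial.transform import Rotation as R
def K(c): return np.array([[c["fx"],0,c["cx"]],[0,c["fy"],c["cy"]],[0,0,1]],float)
def ray2plane(c,uv,z):
    uv=np.asarray(uv,float).reshape(-1,1,2)
    p=cv2.undistortPoints(uv,K(c),np.array([float(c["k1"]),0,0,0,0]))[:,0]
    d=np.c_[p[:,0],-p[:,1],-np.ones(len(p))]
    d=R.from_rotvec(c["attitude"]).apply(d); o=np.asarray(c["xyz"],float)
    return o+d*((z-o[2])/d[:,2])[:,None]
def proj(c,P):
    q=R.from_rotvec(c["attitude"]).inv().apply(np.atleast_2d(P)-np.asarray(c["xyz"],float))
    x=q[:,0]/-q[:,2];y=-q[:,1]/-q[:,2];s=1+float(c["k1"])*(x*x+y*y)
    return np.c_[c["fx"]*x*s+c["cx"],c["fy"]*y*s+c["cy"]]
E
python3 - <<'E'
from h import *
T=dict(np.load("top0.npz"));S=dict(np.load("scene0.npz"))
for n,c in(("top",T),("scene",S)):
    hsv=cv2.cvtColor(c["pixels"],cv2.COLOR_RGB2HSV)
    for col,lo,hi in(("blue",(108,120,60),(128,255,255)),("yel",(22,130,100),(34,255,255)),("red",(0,170,90),(6,255,255)),("red2",(172,150,90),(180,255,255)),("green",(60,80,30),(90,255,255))):
        m=cv2.inRange(hsv,np.array(lo),np.array(hi))
        k,_,st,ce=cv2.connectedComponentsWithStats(m)
        for i in range(1,k):
            if st[i,4]>=6: print(n,col,st[i,4],np.round(ce[i],1),np.round(ray2plane(c,ce[i],210)[0],0))
a=T["pixels"][120:230,180:290,::-1];b=T["pixels"][130:240,340:450,::-1]
cv2.imwrite("pics/z1.png",cv2.resize(np.hstack([a,b]),(800,400),interpolation=cv2.INTER_CUBIC))
a=S["pixels"][170:250,355:485,::-1];b=S["pixels"][165:245,185:315,::-1]
cv2.imwrite("pics/z2.png",cv2.resize(np.hstack([b,a]),(800,250),interpolation=cv2.INTER_CUBIC))
E
```

```text
top blue 87 [  1.4 186.2] [524. 947. 210.]
top blue 10 [248.5 198.8] [509. 225. 210.]
top blue 10 [400.  214.2] [ 476. -224.  210.]
top yel 7 [214.7 187. ] [541. 327. 210.]
top yel 8 [365.1 202.9] [ 507. -121.  210.]
top yel 202 [505.1 310.1] [ 213. -515.  210.]
top red 11 [229.2 182.9] [555. 285. 210.]
top red 13 [416.5 197.3] [ 528. -273.  210.]
top red 46 [455.5 204.2] [ 511. -389.  210.]
top red 121 [518.2 297.4] [ 248. -554.  210.]
top green 132 [252.  140.8] [689. 226. 210.]
top green 132 [394.8 155.2] [ 657. -210.  210.]
top green 194 [250.1 168.4] [602. 226. 210.]
top green 234 [391.3 183.3] [ 569. -199.  210.]
top green 165 [526.3 316.8] [ 196. -573.  210.]
scene blue 16 [243.4 180.4] [ 473. -225.  210.]
scene blue 18 [407.3 186.6] [507. 224. 210.]
scene blue 6 [505.  231.5] [673. 439. 210.]
scene blue 7 [499.9 238.6] [695. 418. 210.]
scene yel 258 [163.1 131.1] [ 236. -505.  210.]
scene yel 127 [153.2 161. ] [ 384. -496.  210.]
scene yel 19 [280.4 187.7] [ 504. -122.  210.]
scene yel 19 [447.3 194.4] [540. 327. 210.]
scene red 116 [135.5 168.4] [ 415. -538.  210.]
scene red 13 [209.6 190.1] [ 509. -312.  210.]
scene red 16 [377.8 196.5] [544. 138. 210.]
scene red 90 [177.2 204.9] [ 563. -386.  210.]
scene green 91 [135.  157.5] [ 366. -554.  210.]
scene green 10 [240.5 205.4] [ 568. -222.  210.]
scene green 84 [250.2 209.8] [ 584. -196.  210.]
scene green 381 [421.  234.6] [677. 227. 210.]
scene green 273 [239.1 232.5] [ 659. -215.  210.]
scene green 9 [412.3 264.3] [764. 189. 210.]
scene green 7 [414.3 277.9] [800. 187. 210.]
scene green 51 [241.3 284.3] [ 805. -193.  210.]
scene green 53 [417.5 291.3] [834. 187. 210.]
```

```bash
sleep 0
```

```text
(no output)
```

View pics/z1.png

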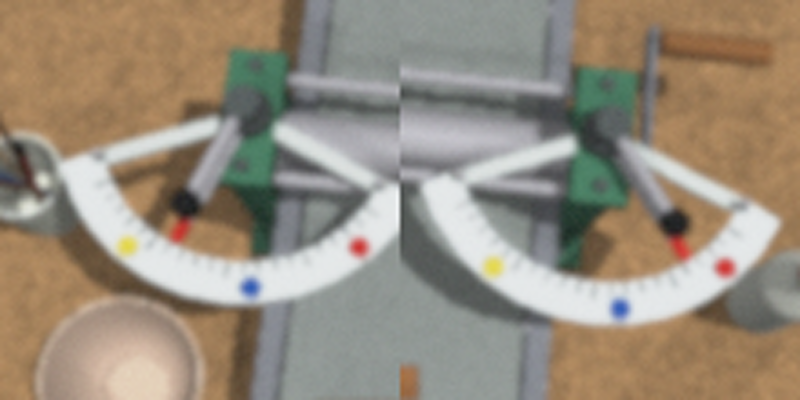

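View pics/z2.png

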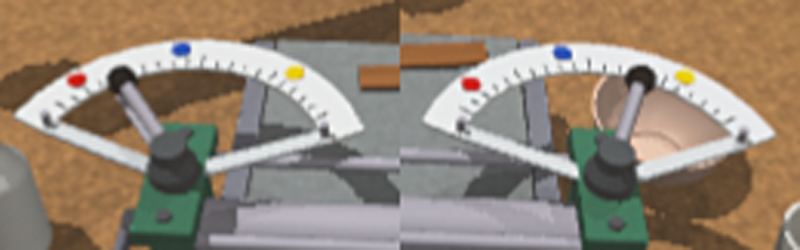

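```bash
cat >> h.py <<'E'
def dots(side):
    y=225*side; return {n:np.array([-147*np.cos(a), y-147*np.sin(a)]) for n,a in(("b",.15),("y",-.6),("r",.8))}
E
python3 - <<'E'
from h import *
from scipy.optimize import least_squares
T=dict(np.load("top0.npz"));S=dict(np.load("scene0.npz"))
L,Rr=dots(1),dots(-1)
obs=[(T,(248.5,198.8),L['b']),(T,(400,214.2),Rr['b']),(T,(214.7,187),L['y']),(T,(365.1,202.9),Rr['y']),
(S,(243.4,180.4),Rr['b']),(S,(407.3,186.6),L['b']),(S,(280.4,187.7),Rr['y']),(S,(447.3,194.4),L['y']),(S,(209.6,190.1),Rr['r']),(S,(377.8,196.5),L['r'])]
W=np.array([ray2plane(c,uv,210)[0,:2] for c,uv,_ in obs]);M=np.array([m for *_,m in obs])
def f(p):
    c,s=np.cos(p[2]),np.sin(p[2]); return (M@np.array([[c,s],[-s,c]])+p[:2]-W).ravel()
r=least_squares(f,[640,0,0]);p=r.x;print(p,np.round(r.fun.reshape(-1,2),1))
np.save("pose.npy",p)
c,s=np.cos(p[2]),np.sin(p[2]);Rm=np.array([[c,-s],[s,c]])
for n,sd,uv,(z) in(("L",1,(229.2,182.9),216),("R",-1,(416.5,197.3),216)):
    pv=Rm@[0,225*sd]+p[:2]
    # ball and red
    w=ray2plane(T,uv,z)[0,:2]; m=Rm.T@(w-pv); print(n,"pivot",pv,"angle",np.arctan2(-m[1],-m[0]),np.hypot(*m))
# ball centroids
for n,c,boxs in(("top",T,((180,120,290,230),(340,130,450,240))),("scene",S,((400,170,470,215),(200,165,270,215)))):
    for b,sd in zip(boxs,(1,-1)):
        g=c["pixels"][b[1]:b[3],b[0]:b[2]].max(2)
        m=(g<45).astype(np.uint8)
        k,_,st,ce=cv2.connectedComponentsWithStats(m)
        pv=Rm@[0,225*sd]+p[:2]
        for i in range(1,k):
            if st[i,4]>8:
                w=ray2plane(c,ce[i]+b[:2],238)[0,:2];q=Rm.T@(w-pv);print(n,sd,st[i,4],ce[i]+b[:2],"ang",np.arctan2(-q[1],-q[0]),np.hypot(*q))
E
```

```text
[ 6.37490647e+02  1.04976896e+01 -7.71247402e-02] [[-0.4 -0.6]
 [-2.3 -0.8]
 [-1.  -0.1]
 [-1.1 -1. ]
 [ 0.8  0.9]
 [ 0.8  0.4]
 [ 1.4  0.6]
 [ 0.2  0. ]
 [ 0.7  0.7]
 [ 0.8 -0.2]]
L pivot [654.82651582 234.82884587] angle -0.3725683543734571 112.29058542204297
R pivot [ 620.15477913 -213.83346665] angle 0.6346946587948272 109.8562418815707
top 1 23 [230.60869565 175.95652174] ang -0.3694354960442842 94.72090814134151
top -1 20 [415.05 191.1 ] ang 0.6225448868782786 93.08775492817799
scene 1 20 [432.9  194.35] ang -0.35684687083319777 96.74179549213068
scene -1 10 [221.8 190.9] ang 0.695321223283953 95.85073296174744
```

```bash
cat >> h.py <<'E'
p=np.load("pose.npy");_c,_s=np.cos(p[2]),np.sin(p[2]);Rm=np.array([[_c,-_s],[_s,_c]])
PV={"L":Rm@[0,225]+p[:2],"R":Rm@[0,-225]+p[:2]}
def target(side,a,rad,off):  # off: along increasing-angle direction normal
    u=np.array([-np.cos(a),-np.sin(a)]);n=np.array([np.sin(a),-np.cos(a)])
    return PV[side]+Rm@(rad*u+off*n), np.degrees(np.arctan2(*(Rm@u)[::-1]))
def totool(s,w):
    r=R.from_rotvec(s["tool_rot"]).as_matrix(); return r.T@(np.array(w)-s["tcp_pos"])/10
E
python3 - <<'E'
from h import *
from cell import monitor
s=monitor.observe();r=R.from_rotvec(s["tool_rot"]).as_matrix();print(r.round(3))
print("x dir deg",np.degrees(np.arctan2(r[1,0],r[0,0])))
for sd,a,o in(("R",.63,35),("R",.15,17),("L",-.37,-35),("L",.15,-17)):
    t,d=target(sd,a,60,o);print(sd,a,t.round(1),"bar dir",d.round(1),"tool cm",totool(s,[*t,320]).round(2),np.hypot(*t))
T=dict(np.load("top0.npz"))
print("bottle cap",ray2plane(T,(455.5,204.2),170),"pot",ray2plane(T,(184,168),100), ray2plane(T,[(160,160),(168,150),(172,180),(200,165)],200))
E
```

```text
[[ 0.406 -0.914 -0.001]
 [-0.914 -0.406  0.002]
 [-0.002  0.    -1.   ]]
x dir deg -66.05470660533169
R 0.63 [ 587.5 -275.1] bar dir -148.3 tool cm [-15.95 -42.53  -8.97] 648.7064723440218
R 0.15 [ 561.6 -235.2] bar dir -175.8 tool cm [-20.65 -41.78  -8.96] 608.8014884916478
L -0.37 [615.9 292.3] bar dir 154.4 tool cm [-66.66 -68.16  -8.85] 681.7171371207302
L 0.15 [593.7 247.4] bar dir -175.8 tool cm [-63.45 -64.31  -8.85] 643.234709790591
bottle cap [[ 518.60516245 -404.05357121  170.        ]] pot [[626.97400513 464.08329683 100.        ]] [[622.254747   501.5504439  200.        ]
 [654.68797787 480.82497737 200.        ]
 [561.1011446  459.09238602 200.        ]
 [610.43828896 379.73748363 200.        ]]
```

```bash
python3 -m creep '[{"fingers":-1,"tx":0,"ty":0,"tz":-3,"roll":0},{"fingers":-1,"tx":0,"ty":0,"tz":-6,"roll":-8},{"fingers":-1,"tx":0,"ty":0,"tz":-9,"roll":-16},{"fingers":-1,"tx":0,"ty":-3,"tz":-9,"roll":-24},{"fingers":-1,"tx":-1,"ty":-6,"tz":-9,"roll":-32},{"fingers":-1,"tx":-2,"ty":-9,"tz":-9,"roll":-40},{"fingers":-1,"tx":-3,"ty":-12,"tz":-9,"roll":-48},{"fingers":-1,"tx":-4,"ty":-15,"tz":-9,"roll":-56}]'
python3 - <<'E'
from h import *
from cell import monitor
s=monitor.observe();r=R.from_rotvec(s["tool_rot"]).as_matrix()
print("x dir deg",np.degrees(np.arctan2(r[1,0],r[0,0])),s["opening"])
t,d=target("R",.63,60,35);print(totool(s,[*t,320]))
E
```

```text
clock: 0.9
tcp_pos: [385.1, -495.4, 320.5]
tool_rot: [-3.129, 0.267, 0.002]
ft_force: [0.1, 0.3, -0.6]
opening: 0.5
x dir deg -9.737967284098602 0.4972108526872258
[ 16.21693952 -25.13490554   0.05869762]
```

```bash
python3 -m creep '[{"fingers":-1,"tx":2,"ty":-3,"tz":0,"roll":-7},{"fingers":-1,"tx":4.5,"ty":-7,"tz":0,"roll":-14},{"fingers":-1,"tx":7,"ty":-11,"tz":0,"roll":-14},{"fingers":-1,"tx":9.5,"ty":-15,"tz":0,"roll":-14},{"fingers":-1,"tx":12,"ty":-19,"tz":0,"roll":-14},{"fingers":-1,"tx":14.5,"ty":-22.5,"tz":0,"roll":-14},{"fingers":-1,"tx":16.2,"ty":-25.1,"tz":0,"roll":-14},{"fingers":-1,"tx":16.2,"ty":-25.1,"tz":0,"roll":-14}]'
python3 - <<'E'
from h import *
from cell import monitor,cams
s=monitor.observe();r=R.from_rotvec(s["tool_rot"]).as_matrix()
print("x dir deg",np.degrees(np.arctan2(r[1,0],r[0,0])),s["opening"])
for a,o in((.63,35),(.63,23),(.15,17)):
  t,d=target("R",a,60,o);print(totool(s,[*t,224]))
c=cams.camera("scene");cv2.imwrite("pics/s1.png",cv2.resize(c["pixels"][100:260,140:396,::-1],(800,500)))
E
```

```text
clock: 1.7
tcp_pos: [591.9, -269.6, 320.4]
tool_rot: [-3.134, -0.126, -0.002]
ft_force: [0.6, 0.5, -0.1]
opening: 0.1
x dir deg 4.608060176091609 0.0862231774471307
[-0.50003476  0.56758911  9.64031733]
[-1.04611641 -0.50094908  9.64489737]
[-2.76269885 -3.62473628  9.6580723 ]
```

View pics/s1.png

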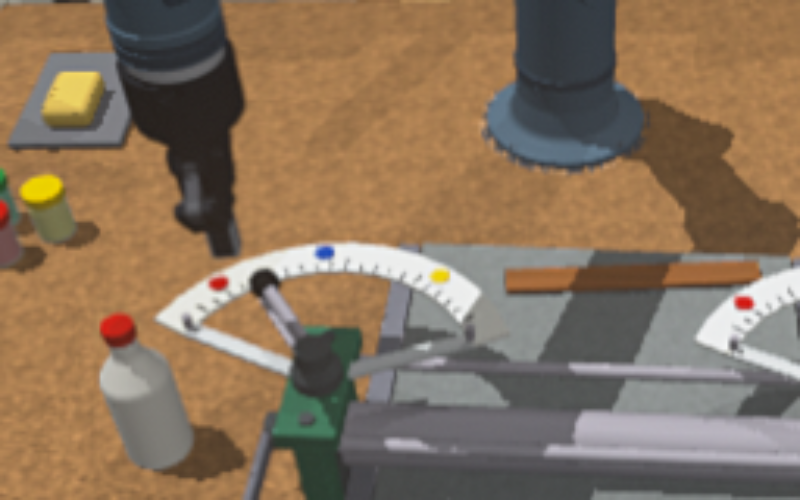

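The right lever is in place with its ball at crop (262,282), and the fingertip is at about (228,252). I'll check that this agrees with the reported TCP.

Run:
```python
from h import *
from cell import monitor,cams
s=monitor.observe();print(s["clock"],s["tcp_pos"],s["joint_positions"])
for n in("scene","top"):
    c=cams.camera(n);uv=proj(c,s["tcp_pos"])[0];print(n,uv)
    im=c["pixels"][:,:,::-1].copy();cv2.circle(im,tuple(int(v) for v in uv),2,(255,0,255),-1)
    for a in np.linspace(-1.05,1.05,8):
        for q in proj(c,[*target("R",a,126,0)[0],210]): cv2.circle(im,tuple(int(v) for v in q),1,(0,255,0),-1)
    cv2.imwrite(f"pics/chk_{n}.png",cv2.resize(im[100:250,180:500] if n=="top" else im[60:260,120:440],None,fx=2.5,fy=2.5))
```

```text
1.75 [ 589.72292528 -273.48352108  320.38396378] [ 0.63604818  0.34928172 -0.34364939  1.47295885  0.11651736  1.34107573
  0.36080215]
scene [210.84920599 179.91091394]
top [426.90708929 167.00728374]
```

View pics/chk_scene.png

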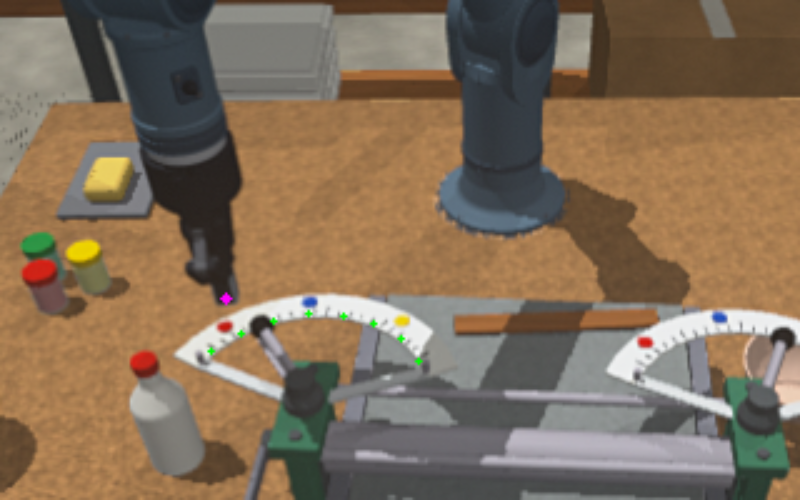

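View pics/chk_top.png

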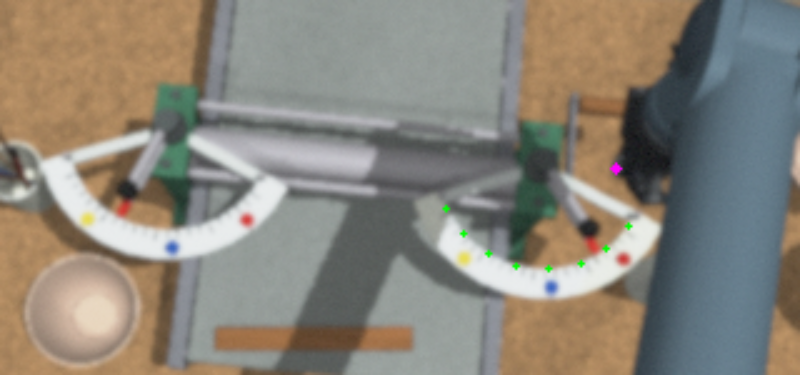

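Run:
```python
from h import *
from cell import cams
c=cams.camera("top");cv2.imwrite("pics/zz.png",cv2.resize(c["pixels"][130:210,390:490,::-1],(800,600),interpolation=cv2.INTER_CUBIC))
```

```text
(no output)
```

View pics/zz.png

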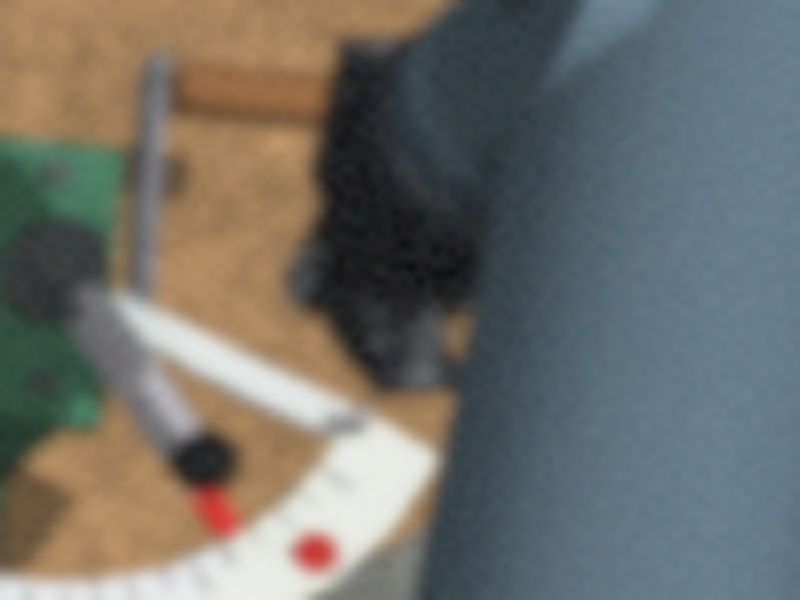

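The fingertip at zoom (300,280) matches the projected TCP, clear of the bar and to its right. Next I descend beside the bar.

```bash
python3 -m creep '[{"fingers":-1,"tx":0,"ty":0,"tz":2,"roll":0},{"fingers":-1,"tx":0,"ty":0,"tz":4,"roll":0},{"fingers":-1,"tx":0,"ty":0,"tz":6,"roll":0},{"fingers":-1,"tx":0,"ty":0,"tz":8,"roll":0},{"fingers":-1,"tx":0,"ty":0,"tz":9,"roll":0},{"fingers":-1,"tx":0,"ty":0,"tz":9.6,"roll":0},{"fingers":-1,"tx":0,"ty":0,"tz":9.6,"roll":0},{"fingers":-1,"tx":0,"ty":0,"tz":9.6,"roll":0}]'
python3 - <<'E'
from h import *
from cell import monitor,cams
s=monitor.observe();print(s["tcp_pos"],s["ft_force"])
for a,o in((.63,23),(.5,22),(.4,20.5),(.3,19.5),(.22,18),(.15,17)):
  t,d=target("R",a,60,o);print(a,totool(s,[*t,224]).round(2))
c=cams.camera("scene");cv2.imwrite("pics/s2.png",cv2.resize(c["pixels"][120:250,160:368,::-1],(800,500)))
E
```

```text
clock: 2.7
tcp_pos: [588.4, -278.4, 226.3]
tool_rot: [3.139, 0.107, 0.002]
ft_force: [-0.1, 0.4, 0.3]
opening: 0.2
[ 588.38591582 -278.42339477  226.33599338] [-0.05744163  0.38740976  0.29859615]
0.63 [-0.63 -1.4   0.23]
0.5 [-1.25 -2.08  0.23]
0.4 [-1.68 -2.73  0.23]
0.3 [-2.02 -3.38  0.23]
0.22 [-2.24 -3.98  0.23]
0.15 [-2.38 -4.5   0.23]
```

View pics/s2.png

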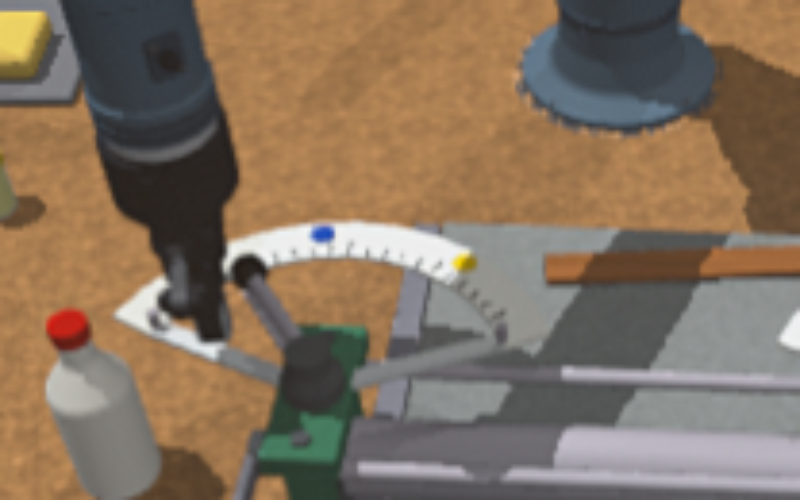

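The finger is down at about (215,330), to the side of the bar and clear of the bottle. I'll push to just short of the target.

```bash
python3 -m creep '[{"fingers":-1,"tx":-0.3,"ty":-0.7,"tz":0.1,"roll":0},{"fingers":-1,"tx":-0.6,"ty":-1.3,"tz":0.2,"roll":0},{"fingers":-1,"tx":-1.0,"ty":-1.8,"tz":0.2,"roll":0},{"fingers":-1,"tx":-1.4,"ty":-2.3,"tz":0.2,"roll":0},{"fingers":-1,"tx":-1.7,"ty":-2.8,"tz":0.2,"roll":0},{"fingers":-1,"tx":-2.0,"ty":-3.3,"tz":0.2,"roll":0},{"fingers":-1,"tx":-2.2,"ty":-3.7,"tz":0.2,"roll":0},{"fingers":-1,"tx":-2.2,"ty":-3.7,"tz":0.2,"roll":0}]'
cat >> h.py <<'E'
def look(tag):
    from cell import monitor,cams
    s=monitor.observe();print("tcp",s["tcp_pos"].round(1) if hasattr(s["tcp_pos"],"round") else s["tcp_pos"],np.round(s["ft_force"],1),s["clock"])
    ims=[]
    for n in("top","scene"):
        c=cams.camera(n);np.savez(f"{n}_{tag}.npz",**c);hsv=cv2.cvtColor(c["pixels"],cv2.COLOR_RGB2HSV)
        red=cv2.inRange(hsv,np.array((0,150,80)),np.array((8,255,255)))|cv2.inRange(hsv,np.array((172,150,80)),np.array((180,255,255)))
        blk=(c["pixels"].max(2)<50).astype(np.uint8)
        for sd in "LR":
            for nm,mk,z,lo,hi in(("red",red,216,98,127),("ball",blk,238,84,104)):
                v,u=np.nonzero(mk)
                w=ray2plane(c,np.c_[u,v],z)[:,:2]-PV[sd];q=w@Rm;rr=np.hypot(*q.T);k=(rr>lo)&(rr<hi)&(abs(q[:,1])<120)&(q[:,0]<-30)
                if k.sum()>2:
                    a=np.arctan2(-q[k,1],-q[k,0]);print(n,sd,nm,k.sum(),"med",np.median(a).round(3),"std",a.std().round(3),"r",rr[k].mean().round(0))
        for sd in "LR":
            u,v=proj(c,[*target(sd,0,80,0)[0],220])[0].astype(int)
            ims.append(cv2.resize(c["pixels"][v-40:v+40,u-53:u+53,::-1],(400,300),interpolation=cv2.INTER_CUBIC))
    cv2.imwrite(f"pics/{tag}.png",np.vstack([np.hstack(ims[:2]),np.hstack(ims[2:])]))
    return s
E
python3 - <<'E'
from h import *
s=look("p1")
for a,o in((.22,18),(.15,17)):
  t,d=target("R",a,60,o);print(a,totool(s,[*t,224]).round(2))
E
```

```text
clock: 3.55
tcp_pos: [562.9, -241.7, 223.5]
tool_rot: [-3.139, -0.109, 0.002]
ft_force: [0.2, -1.2, 0.3]
opening: 0.0
tcp [ 562.9 -241.7  223.5] [ 0.2 -1.2  0.3] 3.55
top L red 21 med -0.376 std 0.029 r 112.0
top L ball 25 med -0.385 std 0.054 r 95.0
top R red 26 med 0.254 std 0.029 r 109.0
top R ball 66 med 0.447 std 0.217 r 90.0
scene L ball 21 med -0.372 std 0.073 r 95.0
scene R ball 61 med 0.366 std 0.165 r 94.0
0.22 [ 0.06 -0.15 -0.05]
0.15 [-0.09 -0.66 -0.05]
```

View pics/p1.png

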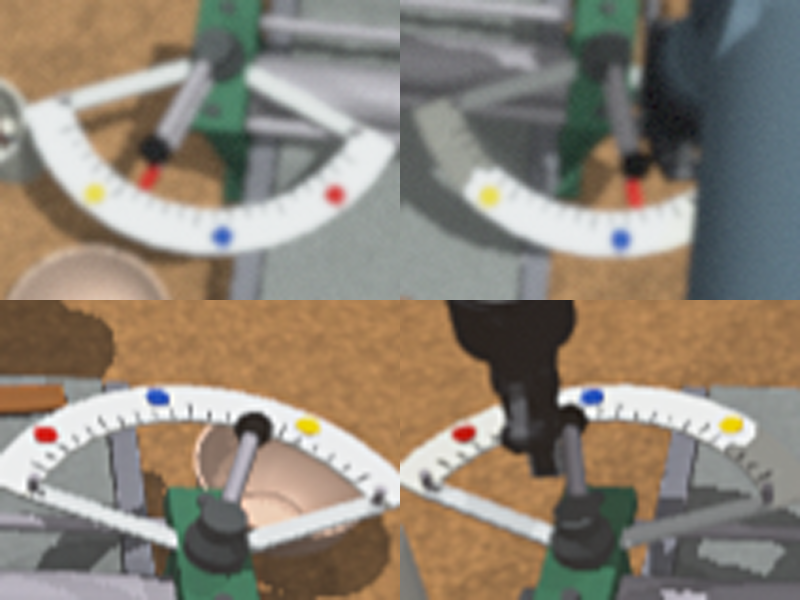

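The right pointer stands at about 0.25, just short of the blue dot, with the finger on the bar's right side. It needs about 6 mm more.

```bash
python3 -m creep '[{"fingers":-1,"tx":0,"ty":-0.2,"tz":0,"roll":0},{"fingers":-1,"tx":-0.1,"ty":-0.4,"tz":0,"roll":0},{"fingers":-1,"tx":-0.1,"ty":-0.6,"tz":0,"roll":0},{"fingers":-1,"tx":-0.1,"ty":-0.6,"tz":0,"roll":0},{"fingers":-1,"tx":-0.1,"ty":-0.6,"tz":0,"roll":0}]'
python3 - <<'E'
from h import *
s=look("p2")
E
```

```text
clock: 4.15
tcp_pos: [561.4, -236.5, 223.0]
tool_rot: [-3.14, -0.108, 0.002]
ft_force: [-0.9, -2.5, 0.6]
opening: -0.0
tcp [ 561.4 -236.5  223. ] [-0.9 -2.5  0.6] 4.15
top L red 21 med -0.376 std 0.029 r 112.0
top L ball 27 med -0.374 std 0.053 r 94.0
top R red 26 med 0.179 std 0.03 r 109.0
top R ball 48 med 0.246 std 0.228 r 90.0
scene L ball 22 med -0.369 std 0.072 r 95.0
scene R ball 66 med 0.286 std 0.157 r 95.0
```

View pics/p2.png

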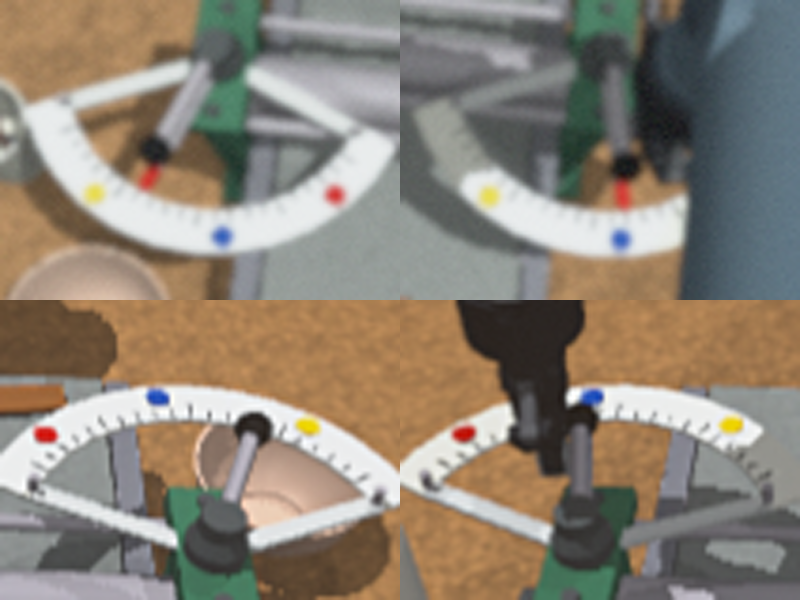

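The right pointer is at 0.18, nearly at the dot. I'll push 2 mm more, then back off the way I came and rise.

```bash
python3 -m creep '[{"fingers":-1,"tx":0,"ty":-0.1,"tz":0,"roll":0},{"fingers":-1,"tx":0,"ty":-0.15,"tz":0,"roll":0},{"fingers":-1,"tx":0,"ty":-0.15,"tz":0,"roll":0},{"fingers":-1,"tx":0,"ty":0.3,"tz":0,"roll":0},{"fingers":-1,"tx":0,"ty":1.0,"tz":0,"roll":0},{"fingers":-1,"tx":0,"ty":1.5,"tz":0,"roll":0},{"fingers":-1,"tx":0,"ty":1.5,"tz":0,"roll":0}]'
python3 - <<'E'
from h import *
s=look("p3")
E
```

```text
clock: 4.95
tcp_pos: [563.3, -252.5, 223.3]
tool_rot: [3.14, 0.106, 0.001]
ft_force: [-0.7, -0.8, -0.1]
opening: 0.1
tcp [ 563.3 -252.5  223.3] [-0.7 -0.8 -0.1] 4.95
top L red 22 med -0.374 std 0.031 r 112.0
top L ball 25 med -0.385 std 0.051 r 94.0
top R red 22 med 0.154 std 0.029 r 111.0
top R ball 97 med 0.765 std 0.343 r 92.0
scene L ball 20 med -0.361 std 0.075 r 95.0
scene R ball 70 med 0.505 std 0.261 r 94.0
```

View pics/p3.png

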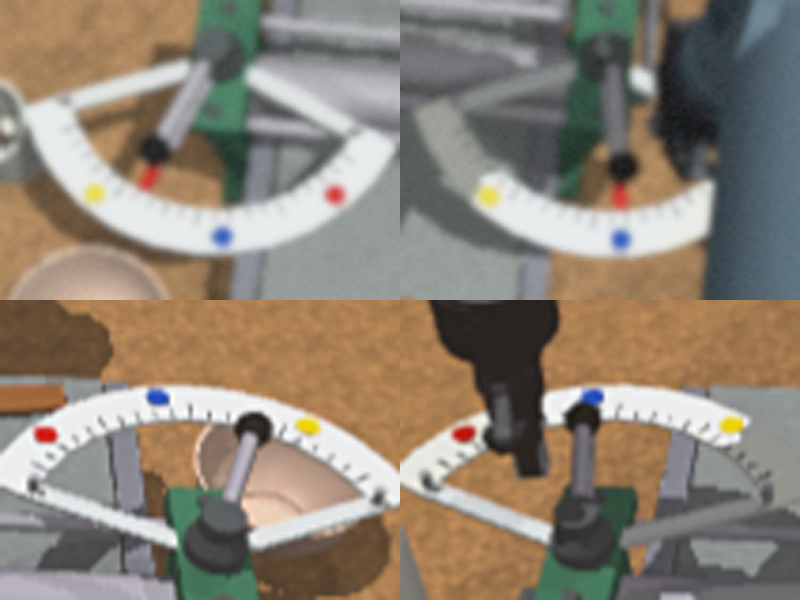

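The right lever is at 0.154, on the dot, and the finger is off it. I'll lift and move to the left lever.

```bash
python3 -m creep '[{"fingers":-1,"tx":0,"ty":0,"tz":-3,"roll":0},{"fingers":-1,"tx":0,"ty":0,"tz":-6,"roll":0},{"fingers":-1,"tx":0,"ty":0,"tz":-9,"roll":0},{"fingers":-1,"tx":0,"ty":0,"tz":-11,"roll":0},{"fingers":-1,"tx":0,"ty":-2,"tz":-11,"roll":0},{"fingers":-1,"tx":0,"ty":-6,"tz":-11,"roll":0},{"fingers":-1,"tx":0,"ty":-10,"tz":-11,"roll":0},{"fingers":-1,"tx":0,"ty":-14,"tz":-11,"roll":0}]'
python3 - <<'E'
from h import *
from cell import monitor
s=monitor.observe()
t,d=target("L",-.37,60,-35);print(totool(s,[*t,330]))
E
```

```text
clock: 5.85
tcp_pos: [552.3, -108.4, 331.8]
tool_rot: [-3.138, -0.11, 0.003]
ft_force: [1.0, 1.0, 0.9]
opening: -0.1
[  9.14353837 -39.52643012   0.22359738]
```

```bash
python3 -m creep '[{"fingers":-1,"tx":1,"ty":-4,"tz":0,"roll":0},{"fingers":-1,"tx":2,"ty":-9,"tz":0,"roll":0},{"fingers":-1,"tx":3,"ty":-14,"tz":0,"roll":0},{"fingers":-1,"tx":4.5,"ty":-19,"tz":0,"roll":0},{"fingers":-1,"tx":6,"ty":-24,"tz":0,"roll":0},{"fingers":-1,"tx":7.5,"ty":-29,"tz":0,"roll":0},{"fingers":-1,"tx":8.5,"ty":-34,"tz":0,"roll":0},{"fingers":-1,"tx":9.2,"ty":-37,"tz":0,"roll":0}]'
python3 -m creep '[{"fingers":-1,"tx":0,"ty":-1.5,"tz":0,"roll":0},{"fingers":-1,"tx":0,"ty":-2.5,"tz":0,"roll":0},{"fingers":-1,"tx":0,"ty":-2.5,"tz":0,"roll":0},{"fingers":-1,"tx":0,"ty":-2.5,"tz":0,"roll":0}]'
python3 - <<'E'
from h import *
s=look("p4");r=R.from_rotvec(s["tool_rot"]).as_matrix();print(np.degrees(np.arctan2(r[1,0],r[0,0])))
t,d=target("L",-.37,60,-35);print(totool(s,[*t,224]))
E
```

```text
clock: 6.65
tcp_pos: [617.2, 268.9, 331.7]
tool_rot: [-3.138, -0.115, 0.005]
ft_force: [0.9, 0.2, 0.9]
opening: 0.1
clock: 7.05
tcp_pos: [618.4, 286.5, 333.0]
tool_rot: [3.138, 0.104, -0.0]
ft_force: [-0.1, -0.5, -0.0]
opening: 0.1
tcp [618.4 286.5 333. ] [-0.1 -0.5 -0. ] 7.05
top R red 22 med 0.157 std 0.027 r 110.0
top R ball 26 med 0.138 std 0.051 r 93.0
scene L ball 29 med -0.365 std 0.067 r 96.0
scene R ball 19 med 0.115 std 0.069 r 96.0
3.8104494649416565
[-0.21603353 -0.62460161 10.89836095]
```

View pics/p4.png

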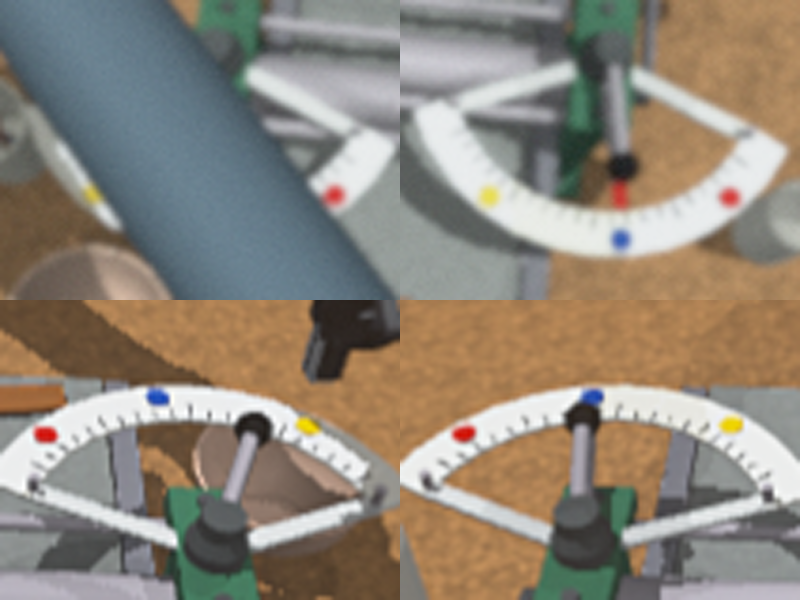

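The right lever is confirmed on its blue dot. The arm blocks the left lever in the top view, so I'll use the scene view and the TCP. Descending.

```bash
python3 -m creep '[{"fingers":-1,"tx":-0.1,"ty":-0.6,"tz":2,"roll":0},{"fingers":-1,"tx":-0.1,"ty":-0.6,"tz":4.5,"roll":0},{"fingers":-1,"tx":-0.1,"ty":-0.6,"tz":7,"roll":0},{"fingers":-1,"tx":-0.1,"ty":-0.6,"tz":9,"roll":0},{"fingers":-1,"tx":-0.1,"ty":-0.6,"tz":10.3,"roll":0},{"fingers":-1,"tx":-0.1,"ty":-0.6,"tz":10.8,"roll":0},{"fingers":-1,"tx":-0.1,"ty":-0.6,"tz":10.8,"roll":0},{"fingers":-1,"tx":-0.1,"ty":-0.6,"tz":10.8,"roll":0}]'
python3 - <<'E'
from h import *
s=look("p5")
for a,o in((-.37,-23),(-.25,-21.5),(-.1,-20),(.05,-18),(.1,-17),(.15,-17)):
  t,d=target("L",a,60,o);print(a,totool(s,[*t,224]).round(2))
E
```

```text
clock: 7.95
tcp_pos: [617.5, 294.7, 226.7]
tool_rot: [-3.139, -0.107, -0.003]
ft_force: [0.5, -0.2, 0.5]
opening: -0.3
tcp [617.5 294.7 226.7] [ 0.5 -0.2  0.5] 7.95
top R red 24 med 0.157 std 0.03 r 110.0
top R ball 27 med 0.128 std 0.05 r 93.0
scene L ball 95 med -0.756 std 0.233 r 96.0
scene R ball 20 med 0.126 std 0.068 r 96.0
-0.37 [-0.77  1.27  0.27]
-0.25 [-1.4   1.93  0.26]
-0.1 [-2.02  2.83  0.26]
0.05 [-2.49  3.86  0.26]
0.1 [-2.6   4.26  0.26]
0.15 [-2.69  4.55  0.26]
```

View pics/p5.png

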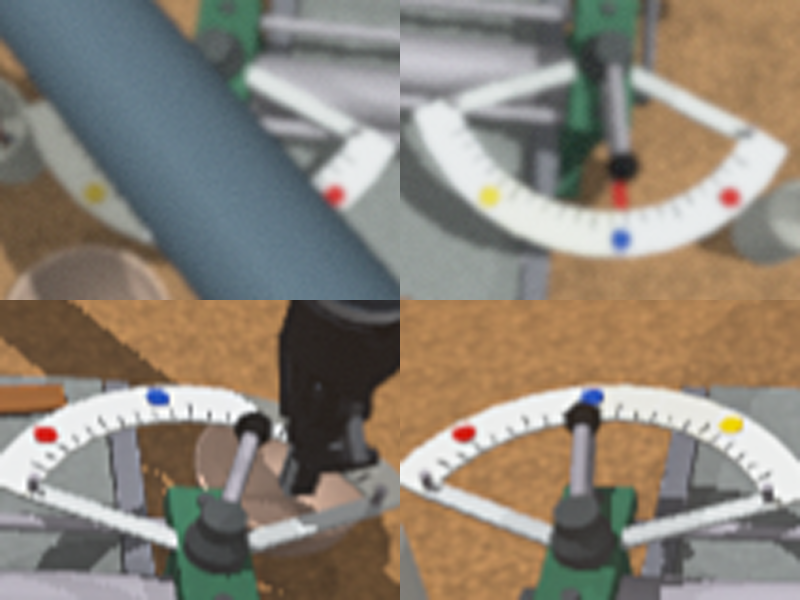

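The finger is down at about (300,485) in the lower-left panel, on the left side of the bar. Pushing to just short of the target.

```bash
python3 -m creep '[{"fingers":-1,"tx":-0.4,"ty":0.7,"tz":0.2,"roll":0},{"fingers":-1,"tx":-0.8,"ty":1.3,"tz":0.2,"roll":0},{"fingers":-1,"tx":-1.4,"ty":1.9,"tz":0.2,"roll":0},{"fingers":-1,"tx":-1.8,"ty":2.5,"tz":0.2,"roll":0},{"fingers":-1,"tx":-2.1,"ty":3.0,"tz":0.2,"roll":0},{"fingers":-1,"tx":-2.3,"ty":3.5,"tz":0.2,"roll":0},{"fingers":-1,"tx":-2.5,"ty":4.0,"tz":0.2,"roll":0},{"fingers":-1,"tx":-2.5,"ty":4.0,"tz":0.2,"roll":0}]'
python3 - <<'E'
from h import *
s=look("p6")
for a,o in((.1,-17),(.15,-17)):
  t,d=target("L",a,60,o);print(a,totool(s,[*t,224]).round(2))
c=dict(np.load("scene_p6.npz"));print([proj(c,[*target("L",a,94,0)[0],238]).round(1) for a in(0,.1,.15,.2)])
E
```

```text
clock: 8.85
tcp_pos: [594.1, 251.9, 223.5]
tool_rot: [3.139, 0.107, -0.001]
ft_force: [0.8, 1.6, 0.5]
opening: -0.0
tcp [594.1 251.9 223.5] [0.8 1.6 0.5] 8.85
top R red 25 med 0.158 std 0.031 r 110.0
top R ball 27 med 0.128 std 0.05 r 93.0
scene L ball 97 med -0.169 std 0.217 r 94.0
scene R ball 17 med 0.115 std 0.072 r 95.0
0.1 [ 0.02  0.15 -0.05]
0.15 [-0.07  0.45 -0.05]
[array([[419.7, 192.9]]), array([[416.1, 192.9]]), array([[414.3, 193. ]]), array([[412.6, 193.2]])]
```

View pics/p6.png

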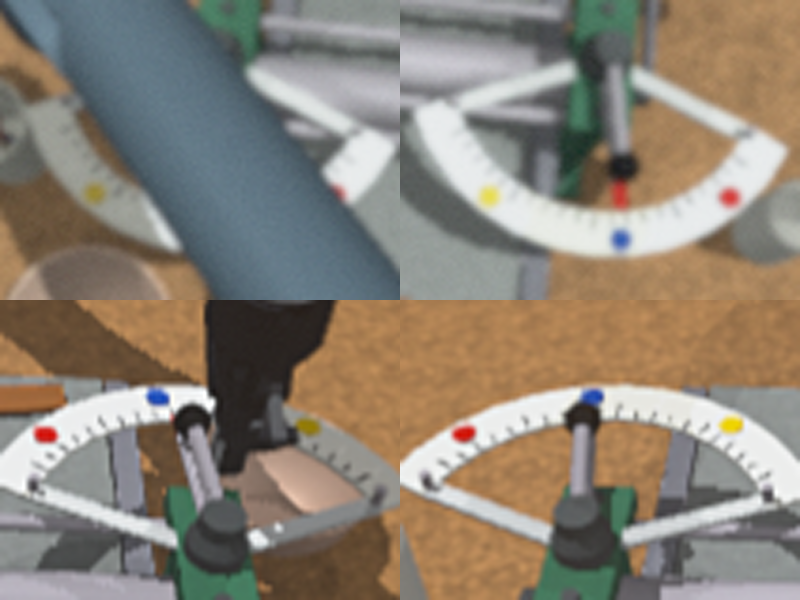

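The left ball at panel (192,418) is about 0.08–0.10 rad. I'll push 3.5 mm more, retract and lift to see it.

```bash
python3 -m creep '[{"fingers":-1,"tx":0,"ty":0.2,"tz":0,"roll":0},{"fingers":-1,"tx":0,"ty":0.35,"tz":0,"roll":0},{"fingers":-1,"tx":0,"ty":0.35,"tz":0,"roll":0},{"fingers":-1,"tx":0,"ty":0.35,"tz":0,"roll":0},{"fingers":-1,"tx":0,"ty":-0.2,"tz":0,"roll":0},{"fingers":-1,"tx":0,"ty":-1.0,"tz":0,"roll":0},{"fingers":-1,"tx":0,"ty":-1.6,"tz":0,"roll":0},{"fingers":-1,"tx":0,"ty":-1.6,"tz":0,"roll":0}]'
python3 -m creep '[{"fingers":-1,"tx":0,"ty":0,"tz":-2,"roll":0},{"fingers":-1,"tx":0,"ty":0,"tz":-5,"roll":0},{"fingers":-1,"tx":0,"ty":0,"tz":-8,"roll":0},{"fingers":-1,"tx":0,"ty":0,"tz":-11,"roll":0},{"fingers":-1,"tx":0,"ty":3,"tz":-11,"roll":0},{"fingers":-1,"tx":0,"ty":7,"tz":-11,"roll":0},{"fingers":-1,"tx":0,"ty":11,"tz":-11,"roll":0},{"fingers":-1,"tx":0,"ty":15,"tz":-11,"roll":0}]'
python3 -m creep '[{"fingers":-1,"tx":0,"ty":4,"tz":0,"roll":0},{"fingers":-1,"tx":0,"ty":8,"tz":0,"roll":0},{"fingers":-1,"tx":0,"ty":10,"tz":0,"roll":0},{"fingers":-1,"tx":0,"ty":10,"tz":0,"roll":0},{"fingers":-1,"tx":0,"ty":10,"tz":0,"roll":0}]'
python3 - <<'E'
from h import *
s=look("p7")
E
```

```text
clock: 9.75
tcp_pos: [593.0, 270.4, 223.3]
tool_rot: [-3.139, -0.111, 0.0]
ft_force: [-0.4, 0.4, 0.0]
opening: 0.0
clock: 10.55
tcp_pos: [603.8, 117.4, 333.4]
tool_rot: [3.139, 0.108, 0.001]
ft_force: [0.4, 0.2, 0.4]
opening: 0.1
clock: 11.05
tcp_pos: [610.5, 19.7, 333.2]
tool_rot: [-3.139, -0.107, 0.0]
ft_force: [-1.0, 1.2, 0.7]
opening: 0.2
tcp [610.5  19.7 333.2] [-1.   1.2  0.7] 11.05
top L red 27 med 0.091 std 0.035 r 111.0
top L ball 45 med 0.156 std 0.089 r 94.0
top R red 24 med 0.157 std 0.03 r 110.0
top R ball 26 med 0.139 std 0.049 r 93.0
scene L ball 31 med 0.139 std 0.073 r 96.0
scene R ball 22 med 0.15 std 0.065 r 96.0
```

View pics/p7.png

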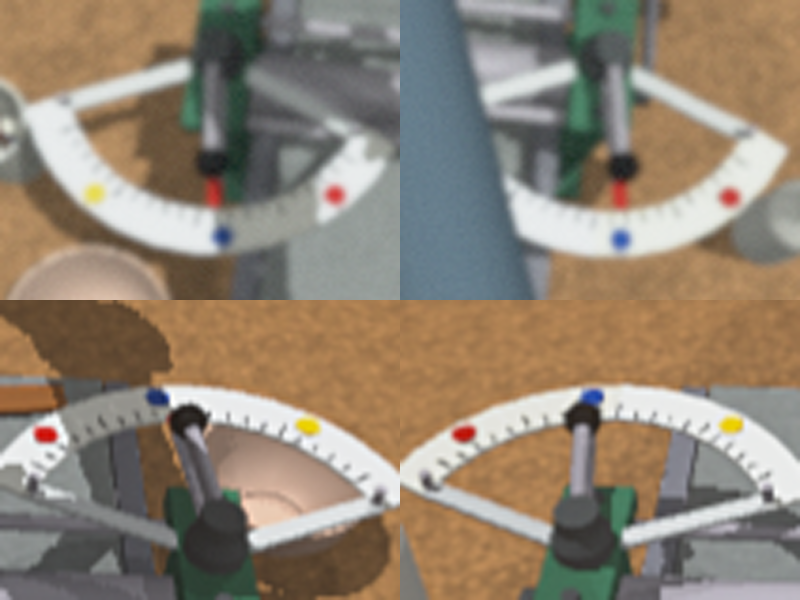

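The left pointer at panel (213,195) reads about 0.09, slightly short of the blue dot at (222,236), and the shadow affects the reading. I'll go back and push about 3.5 mm further.

```bash
python3 -m creep '[{"fingers":-1,"tx":0,"ty":-3,"tz":0,"roll":0},{"fingers":-1,"tx":0,"ty":-7,"tz":0,"roll":0},{"fingers":-1,"tx":0,"ty":-11,"tz":0,"roll":0},{"fingers":-1,"tx":0,"ty":-15,"tz":0,"roll":0},{"fingers":-1,"tx":0,"ty":-19,"tz":0,"roll":0},{"fingers":-1,"tx":0,"ty":-22.5,"tz":0,"roll":0},{"fingers":-1,"tx":0,"ty":-25,"tz":0,"roll":0},{"fingers":-1,"tx":0,"ty":-25,"tz":0,"roll":0}]'
python3 -m creep '[{"fingers":-1,"tx":0,"ty":0,"tz":0,"roll":0},{"fingers":-1,"tx":0,"ty":0,"tz":3,"roll":0},{"fingers":-1,"tx":0,"ty":0,"tz":6,"roll":0},{"fingers":-1,"tx":0,"ty":0,"tz":9,"roll":0},{"fingers":-1,"tx":0,"ty":0,"tz":11,"roll":0},{"fingers":-1,"tx":0,"ty":0,"tz":11,"roll":0},{"fingers":-1,"tx":0,"ty":0,"tz":11,"roll":0}]'
python3 - <<'E'
from h import *
from cell import monitor
s=monitor.observe();print(s["tcp_pos"])
for a,o in((.1,-17),(.15,-17)):
  t,d=target("L",a,60,o);print(a,totool(s,[*t,224]).round(2))
E
```

```text
clock: 11.95
tcp_pos: [589.3, 278.2, 333.7]
tool_rot: [-3.134, -0.129, 0.002]
ft_force: [-1.6, -0.1, -0.7]
opening: -0.1
clock: 12.65
tcp_pos: [593.9, 267.7, 223.5]
tool_rot: [3.139, 0.106, 0.0]
ft_force: [0.2, -0.0, 0.1]
opening: 0.2
[593.94783946 267.69496911 223.53926227]
0.1 [-0.07  1.72 -0.05]
0.15 [-0.16  2.02 -0.04]
```

```bash
python3 -m creep '[{"fingers":-1,"tx":0,"ty":0.8,"tz":0,"roll":0},{"fingers":-1,"tx":0,"ty":1.5,"tz":0,"roll":0},{"fingers":-1,"tx":0,"ty":2.0,"tz":0,"roll":0},{"fingers":-1,"tx":0,"ty":2.2,"tz":0,"roll":0},{"fingers":-1,"tx":0,"ty":2.3,"tz":0,"roll":0},{"fingers":-1,"tx":0,"ty":2.3,"tz":0,"roll":0},{"fingers":-1,"tx":0,"ty":2.3,"tz":0,"roll":0}]'
python3 -m creep '[{"fingers":-1,"tx":0,"ty":-0.5,"tz":0,"roll":0},{"fingers":-1,"tx":0,"ty":-1.3,"tz":0,"roll":0},{"fingers":-1,"tx":0,"ty":-2,"tz":0,"roll":0},{"fingers":-1,"tx":0,"ty":-2,"tz":0,"roll":0},{"fingers":-1,"tx":0,"ty":-2,"tz":-3,"roll":0},{"fingers":-1,"tx":0,"ty":-2,"tz":-7,"roll":0},{"fingers":-1,"tx":0,"ty":-2,"tz":-11,"roll":0},{"fingers":-1,"tx":0,"ty":-2,"tz":-13,"roll":0}]'
python3 -m creep '[{"fingers":-1,"tx":0,"ty":3,"tz":0,"roll":0},{"fingers":-1,"tx":0,"ty":7,"tz":0,"roll":0},{"fingers":-1,"tx":0,"ty":11,"tz":0,"roll":0},{"fingers":-1,"tx":0,"ty":15,"tz":0,"roll":0},{"fingers":-1,"tx":0,"ty":20,"tz":0,"roll":0},{"fingers":-1,"tx":0,"ty":25,"tz":0,"roll":0},{"fingers":-1,"tx":0,"ty":30,"tz":0,"roll":0},{"fingers":-1,"tx":0,"ty":35,"tz":0,"roll":0}]'
python3 -m creep '[{"fingers":-1,"tx":0,"ty":5,"tz":0,"roll":0},{"fingers":-1,"tx":0,"ty":10,"tz":0,"roll":0},{"fingers":-1,"tx":0,"ty":15,"tz":0,"roll":0},{"fingers":-1,"tx":0,"ty":20,"tz":0,"roll":0},{"fingers":-1,"tx":-2,"ty":23,"tz":0,"roll":0},{"fingers":-1,"tx":-2,"ty":25,"tz":0,"roll":0},{"fingers":-1,"tx":-2,"ty":25,"tz":0,"roll":0},{"fingers":-1,"tx":-2,"ty":25,"tz":0,"roll":0}]'
python3 - <<'E'
from h import *
s=look("p8")
E
```

```text
clock: 13.35
tcp_pos: [595.2, 247.0, 223.9]
tool_rot: [-3.138, -0.109, -0.002]
ft_force: [0.7, 2.8, 1.9]
opening: -0.2
clock: 14.15
tcp_pos: [594.7, 266.7, 357.7]
tool_rot: [-3.138, -0.108, -0.008]
ft_force: [-0.6, -0.9, 0.5]
opening: -0.2
clock: 14.95
tcp_pos: [617.2, -85.5, 353.2]
tool_rot: [3.139, 0.108, -0.001]
ft_force: [-0.0, 1.0, 0.6]
opening: 0.1
clock: 15.75
tcp_pos: [615.6, -332.1, 353.0]
tool_rot: [-3.137, -0.11, -0.0]
ft_force: [1.4, -0.4, 0.3]
opening: 0.2
tcp [ 615.6 -332.1  353. ] [ 1.4 -0.4  0.3] 15.75
top L red 21 med 0.144 std 0.029 r 112.0
top L ball 32 med 0.185 std 0.061 r 93.0
top R red 23 med 0.155 std 0.028 r 110.0
top R ball 25 med 0.15 std 0.049 r 93.0
scene L red 4 med 0.205 std 0.016 r 116.0
scene L ball 27 med 0.214 std 0.081 r 94.0
scene R ball 21 med 0.137 std 0.067 r 96.0
```

View pics/p8.png

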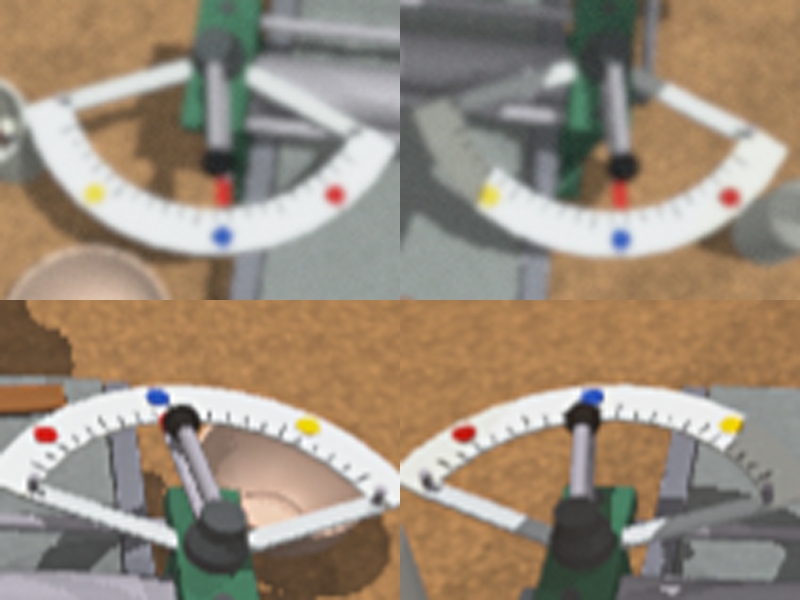

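The right lever is clearly on its dot. For the left, top-view red gives 0.144 but the ball estimates give 0.185–0.21, so I'll check more carefully.

Run:
```python
from h import *
for n in("top","scene"):
    out=[]
    c=dict(np.load(f"{n}_p8.npz"))
    for sd in "LR":
        u,v=proj(c,[*target(sd,.15,90,0)[0],225])[0].astype(int);k=10
        a=cv2.resize(c["pixels"][v-20:v+20,u-20:u+20,::-1],None,fx=k,fy=k,interpolation=cv2.INTER_CUBIC)
        for ang,col in((.08,(255,255,0)),(.15,(0,255,0)),(.22,(255,0,255))):
            for rad,z in((94,238),(118,218),(126,216),(60,238),(147,210)):
                q=(proj(c,[*target(sd,ang,rad,0)[0],z])[0]-[u-20,v-20]+.5)*k
                cv2.circle(a,tuple(int(x) for x in q),3,col,-1)
        out.append(a)
        # ball: dark pixels near predicted
        g=cv2.GaussianBlur(c["pixels"].max(2).astype(np.float32),(0,0),.7)
        b=proj(c,[*target(sd,.15,94,0)[0],238])[0]
        vv,uu=np.mgrid[0:400,0:640];near=np.hypot(uu-b[0],vv-b[1])<7
        m=near&(g<60);w=(60-g)[m];ce=np.array([(uu[m]*w).sum(),(vv[m]*w).sum()])/w.sum()
        q=(ray2plane(c,ce,238)[0,:2]-PV[sd])@Rm;print(n,sd,"ball",m.sum(),np.arctan2(-q[1],-q[0]).round(3),np.hypot(*q).round(1))
    cv2.imwrite(f"pics/ov_{n}.png",np.hstack(out))
```

```text
top L ball 46 0.197 93.4
top R ball 27 0.134 93.0
scene L ball 31 0.179 96.6
scene R ball 26 0.154 97.2
```

View pics/ov_top.png

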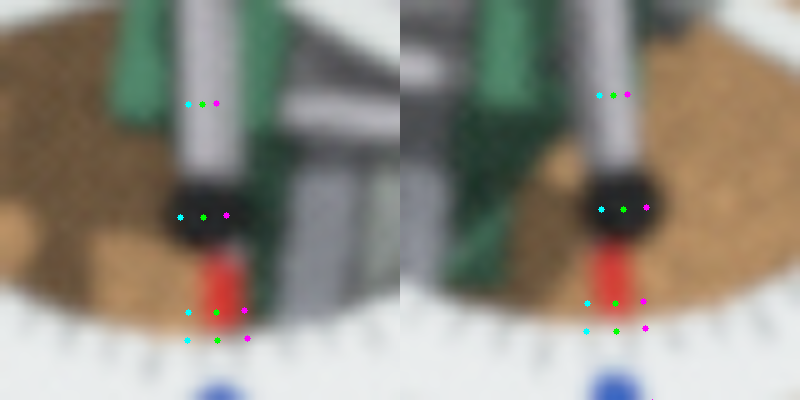

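View pics/ov_scene.png

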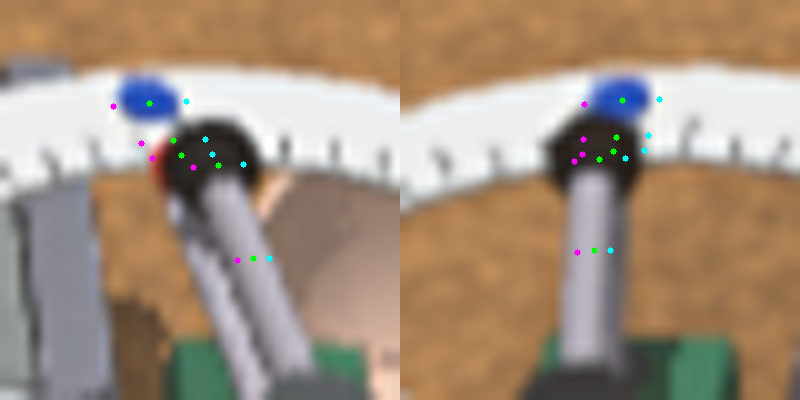

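Both overlays put both levers within about 0.02 rad of the blue dots. Last, I'll check that the loose objects didn't move, let the arm settle, and hand in.

```bash
python3 -m creep '[{"fingers":-1,"tz":-2},{"fingers":-1,"tz":-2},{"fingers":-1,"tz":-2},{"fingers":-1,"tz":-2}]'
python3 - <<'E'
from h import *
from cell import cams,ticket
for n,b in(("top",(("bowl",185,200,240,250),("strip",260,225,350,245),("pot",155,145,196,185))),("scene",(("bottle",165,195,205,255),("pot",470,200,530,280),("strip",298,178,384,198)))):
    c=cams.camera(n);o=dict(np.load(n+"0.npz"))
    for nm,x0,y0,x1,y1 in b:
        f=lambda k:cv2.cvtColor(k["pixels"],cv2.COLOR_RGB2GRAY)[y0:y1,x0:x1].astype(np.float32)
        print(n,nm,cv2.phaseCorrelate(f(o),f(c)))
ticket.finish_job()
E
```

```text
top bowl ((-0.023237627330530586, 0.06111332851994078), 0.9965133577982584)
top strip ((0.011711222963995738, -0.2835015694752645), 0.5208445700009664)
top pot ((0.5362501362240835, 0.03246308956791211), 0.9869733238220215)
scene bottle ((0.06524763807449574, -0.06227007198683765), 0.8559789689381917)
scene pot ((0.009461815751610203, 0.0009450833533364289), 0.9988726534942786)
scene strip ((0.08635924943406081, 0.054219364088087474), 0.7516446248690287)
the job is handed in; nothing more can be donevalidation failed for argument at $[0]...
```

I pushed both thickness levers with the closed fingers until their pointers stood at the blue dots, then moved the arm clear and handed the job in at about 16 s. The left lever needed a second push, because it first stopped at about 0.09 rad.

**Last checks (target 0.15 rad, allowed 0.08 to 0.22):**
- **Right lever:** the pointer read 0.155 in the top view, and the ball estimates ranged from 0.13 to 0.155. The overlay on the scale agreed.
- **Left lever:** the pointer read 0.144 in the top view. The other estimates disagreed: the ball gave 0.18 to 0.21 and four visible red pixels in the scene view gave 0.205. The dark background spoils the ball reading, and the overlays put the lever at about 0.16 to 0.17. All of these are inside the allowed range.
- **Brush pot, bottle, bowl and strip:** image shifts since the start were about half a pixel or less (roughly 1 mm). The strip's match in both views and the bottle's were weaker, partly because of shadow.
- **Force:** the force readings I saw stayed at about 3 N or less.

**One step failed:** the final small lift, meant to let the arm settle, seems to have been refused because I left fields out of its rows. The arm therefore stayed where it was, about 350 mm up and to the right of the right lever, touching nothing. It had already held still there for about 0.2 s of robot time before the final pictures.

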